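Unclamp the valve ball tray and hold it level over the light pad

ROBOT

A 6-joint arm with a two-finger parallel gripper is mounted at the origin on a cart in front of the work surface, level with it; the furniture and walls round the work are solid. World frame = base frame: x ahead of the robot, y to its left, z up, the work surface at z = 0. Lengths are in m, angles in degrees, forces in N, time in s.
With the tool pointing down it reaches from about 0.35 to 0.875 m from the base axis. Payload 4.2 kg.
Tool frame: the origin (TCP) lies midway between the tips of the shut fingers; the grasp point (between the pads) lies 19 mm behind it; z points along the fingers, y is the line along which they close (so a half turn about z gives the same grasp; the last joint's range is limited). The gripper opens to 87 mm and grips with 3 to 60 N. Pads are 19 mm wide; open, the fingers measure 117 mm over their backs; the gripper's body (75 mm by 190 mm) begins 51 mm behind the grasp point.
Start: joints at [90.676, 22.042, 0.453, 0, -68.411, -14.817], TCP at [0.153, 0.606, 0.2] pointing down, gripper open.
Joint ranges: [-179.83, 179.83], [-69.29, 118.12], [-61.27, 80.66], [-181.25, 117.63], [-171.15, -9.14], [-177.46, 177.46]. Speed limits (degrees/s): [159.86, 159.86, 180, 180, 180, 180].

INTERFACE

Orientations are given as a 3x3 rotation matrix whose columns are the frame's x, y, z axes.
In Python, from station import r, cams gives the robot as it stands.
- The arm moves only by the tool play_rows, never from a script. Its argument "commands" is text: rows parted by semicolons, each of 6 numbers parted by spaces: the shift along the world's x, y, z normalised to -1 to 1, where 1 is 30 mm, then the turn, a rotation vector about the world's x, y, z normalised to -1 to 1, where 1 is 0.15 rad. A call has 1 to 20 rows; each row shifts and turns the commanded pose from where the row before left it; what a row does not reach is not made up. A row lasts 1/10 s, in which the tool goes at most 50 mm and 8.59 degrees, less where a joint would pass 70% of its speed; a pose out of reach is approached as far as the arm can. A call with a number of a shift or a turn outside -1 to 1 is refused whole. A call with a gripper value outside its range is refused whole. "grip" is the finger opening in mm, from 0 to 87, set as the call begins (left out, the last holds). The fingers move at their own pace and stop on an object; the grip force is fixed at half the most. Time passes only in rows, so rows that do not move let the fingers close. It gives the time, the measured TCP pose, the force, the opening and the grip force at its end, in the units of the state.
- r.sense(): the state, without advancing time (a new reading comes with each control period).
- cams.capture(name): name is "side" or "top"; returns (picture, depth): 420x560x3 uint8, blue, green, red; 420x560 float32, m along the optical axis (not along the pixel's ray), 0 where there is no reading.
- cams.camera_info(name): a dict with "mtx" (3x3 intrinsics, pixels), "R" (3x3) and "t" (3): a world point X has camera coordinates R X + t. Camera axes: x right, y down, z forward; pixel columns grow to the right and rows downward; lengths in m; the calibration is good to about 2 mm. A picture is of the moment at which its call begins. camera_info takes no time and is no camera call.
- r.finish_job(): hands the job in; it is judged then, once.
The state is a dict: "time_s": time; "joints": joint angles; "joint_velocities": joint speeds; "effort": joint torques, N m; "tcp_pos": TCP position; "ee_rot": TCP orientation; "wrist_force": force on the tool from outside, world axes, zero at the start; "moment": the same for the moment, N m; "gripper_width": opening from 0.0 (shut) to 1.0 (fully open); "gripper_force": force on a finger pad.
Only numpy, scipy, OpenCV 4.12 (cv2) and the standard library are available. Lean on these libraries where they do the work, as an engineer would, in place of code of your own. Each camera call takes 0.05 s, during which the arm holds its last target. There are 200 camera calls.

TASK

The filling cock's steel valve ball lies loose in the shallow round pocket of the blue tray, which is clamped on its grey docking plate. Turn the red clamp knob a quarter turn anticlockwise (seen from above) to swing its toe clear, then lift the tray by its yellow upright tab and carry it level, so that the ball stays in its pocket and the other things on the table stay where they are. Finish while still holding the tray level and still, with the pocket over the middle of the light pad's bright round field and the tray about 10 cm above the pad: do not put it down or let go.

Things in the scene. Friction and masses are not known exactly. Their poses are not given: they have to be found in the camera images.
- clamp (a joint): angle of the red clamp knob: 0 = toe points straight over the tray's near edge (clamped), grows anticlockwise seen from above; hard stop at 1.6 rad. The toe is clear of the tray from 1.1 rad on. Turns with light even friction (about 0.06 N m) and stays where it is left
- clamp_grip (a point): middle of the red grip bar of the clamp knob, on the vertical turning axis, 52 mm above the table. The bar is upright-sided, 42 mm long along this point's x axis (the toe's direction), 12 mm thick along its y axis, and 30 mm tall (from 15 mm below this point up to 12 mm above). Below the bar lies the steel toe, 12 mm wide, 34 mm long from the axis, its top 24.5 mm below this point. The knob stands 94 mm from the tray's origin, towards the tray's -x
- dock: fixed grey docking plate, 165 x 98 mm, 10 mm thick, with a 48 mm wide tongue at its -x end under the clamp (end of tongue 122 mm from the origin); origin under the middle of the tray's place, on the table; x axis along its length, pointing away from the clamp. Aluminium rails 6 mm high stand 3 mm beside the tray's long edges and beyond its far end, so the tray must be lifted straight up at first
- tray: loose blue tray, plate 145 x 80 x 8 mm, about 0.4 kg; origin on the underside, below the yellow tab; z up, x along its length towards the ball pocket; the plate runs from -70 to +75 mm in x and -40 to +40 mm in y. A steel disc (diameter 30 mm, 8 mm high) on the plate at x = -40 mm balances the ball
- tray_grip (a point): point to grip on the yellow upright tab: on the tab's middle, 36 mm above the tray's underside (28 mm above the plate's top). Tab 30 mm along the tray's x, 12 mm thick along its y (close the fingers along y), top 18 mm above this point. The tray balances here
- tray_pocket (a point): centre of the floor of the round pocket, 46 mm from the tab along the tray's x, 8 mm above the tray's underside; inner diameter 48 mm, flat white floor, rim only 4 mm high and 4 mm thick
- ball_center (a point): centre of the loose steel ball, diameter 26 mm, 70 g, free to roll inside the pocket; resting in the pocket it is 13 mm above its floor and at most 15 mm off its centre
- pad_center (a point): centre of the bright round field (diameter 68 mm) on the face of the fixed black light pad, 100 x 100 mm, 11 mm thick; z up
- gold_cap: bystander: gold jar cap lying flat, diameter 64, 10 mm high; origin under its centre
- funnel: bystander: white funnel stood on its mouth, diameter 68, 72 mm tall; origin under its centre
- brush: bystander: flat paste brush with a wooden handle, 195 x 34 x 13 mm, lying; origin under its middle
- thermometer: bystander: steel probe thermometer lying on its side, 138 x 23 x 23 mm; origin under its middle
Mind the look-alikes: they are no part of the job. Of the things shaped like the part that bears ball_center, the bare steel one is meant.

How it is judged:
By the outcome, as a careful person would: the job done as asked, in the order asked, and still so for the second after the job is handed in, while the arm keeps its last pose, push and grip.
It also fails if it takes over 54 s, if anything falls off the work surface, if the arm or the gripper's body presses on something with over 40 N, if the wrist force passes 120 N, or if a joint passes its speed limit or range.

## Working session

There is one attempt and no reset: what is moved stays moved. The work goes in short steps, Python scripts to look and compute and a tool call to move; the robot and the scene stay as the last step left them, time stands still between calls to the robot, and variables do not carry over. Pictures are saved under pics/ and viewed, at most 10 in all, crops included, and the job is handed in when it is done.

Besides the shell and the picture viewer there is one more tool, called after "Call:" as a command line: name --argument value ..., lists and objects as JSON in quotes. play_rows: Moves the arm, as the interface text tells. Scaled input: -1 to 1 covers 30 mm each way for a shift and 0.15 rad each way for a turn. Its arguments: {"type":"object","properties":{"commands":{"type":"string"},"grip":{"type":"number"}},"required":["commands"]}

```bash
mkdir -p pics; cat > h.py <<'E'
import numpy as np, cv2
from station import r, cams
def snap(n,f):
    p,d=cams.capture(n); cv2.imwrite(f'pics/{f}.png',p); np.save(f'pics/{f}.npy',d); return p,d
def w(n,f,u,v,z=None):
    c=cams.camera_info(n); K,R,t=c['mtx'],np.array(c['R']),np.array(c['t'])
    ray=R.T@(np.linalg.inv(K)@[u,v,1]); o=-R.T@t
    if z is not None: return o+ray*(z-o[2])/ray[2]
    d=np.load(f'pics/{f}.npy'); q=d[int(v)-1:int(v)+2,int(u)-1:int(u)+2]; return o+ray*np.median(q[q>0])
E
python3 - <<'E'
from h import *
a,_=snap('top','t0'); b,_=snap('side','s0'); 
s=r.sense(); print(s['time_s'],s['tcp_pos'],s['ee_rot'])
E
```

```text
0.1 [0.15254762 0.60551316 0.19928713] [[ 9.69662710e-01 -2.44446501e-01 -3.69297544e-04]
 [-2.44446760e-01 -9.69660914e-01 -1.86901858e-03]
 [ 9.87816587e-05  1.90259121e-03 -9.99998185e-01]]
```

View pics/t0.png

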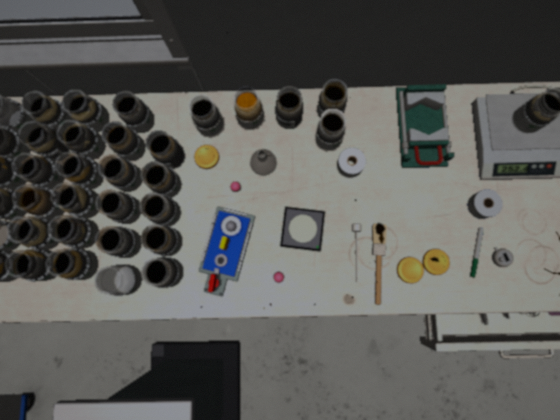

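View pics/s0.png

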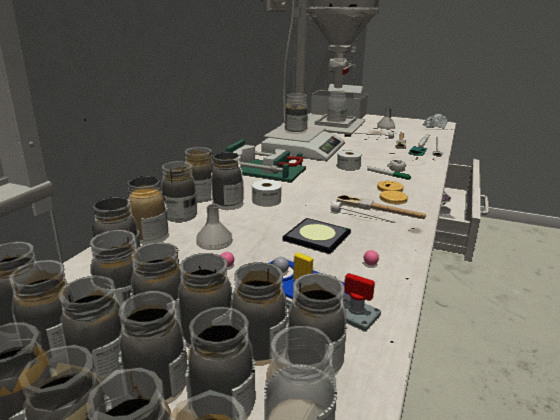

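The top view shows the blue tray with pocket at (231,226), yellow tab (223,243), disc (220,261), red knob (213,283) and light pad (303,229). Three balls are visible: pink ones at (236,186) and (279,277), and a bare steel one in the pocket. The steel one is meant, and I'll confirm it in a crop.

```bash
python3 - <<'E'
from h import *
a=cv2.imread('pics/t0.png'); cv2.imwrite('pics/c0.png',cv2.resize(a[195:305,190:330],None,fx=5.4,fy=5.4,interpolation=cv2.INTER_CUBIC))
for n,u,v,z in [('pocket',231,226,None),('tab',223,243,.06),('disc',220,261,None),('knob',213,283,.064),('pad',303,229,None),('funnel',263,156,None),('gold',206,156,None)]:
    print(n,w('top','t0',u,v,z).round(4))
c=cams.camera_info('top');print(c['mtx'],c['R'],-np.array(c['R']).T@c['t'])
for p in ([0,0,0],[.1525,.6055,.2]):
    q=np.array(c['mtx'])@(c['R']@np.array(p)+c['t']);print(q[:2]/q[2])
E
```

```text
pocket [ 0.5449 -0.2576  0.0435]
tab [ 0.5039 -0.2417  0.06  ]
disc [ 0.4645 -0.2294  0.0276]
knob [ 0.4143 -0.2203  0.064 ]
pad [ 0.5379 -0.4278  0.0109]
funnel [ 0.7273 -0.3327  0.0023]
gold [ 0.729  -0.1893  0.0092]
[[383.39967341   0.         281.10939683]
 [  0.         383.39967341 211.75222647]
 [  0.           0.           1.        ]] [[-0.02127732 -0.99961051 -0.01805825]
 [-0.98571962  0.02399271 -0.16667687]
 [ 0.16704522  0.01425394 -0.9858462 ]] [ 0.42491961 -0.38901406  0.93529682]
[118.67172756 473.16839017]
[-257.89986999  441.13533599]
```

View pics/c0.png

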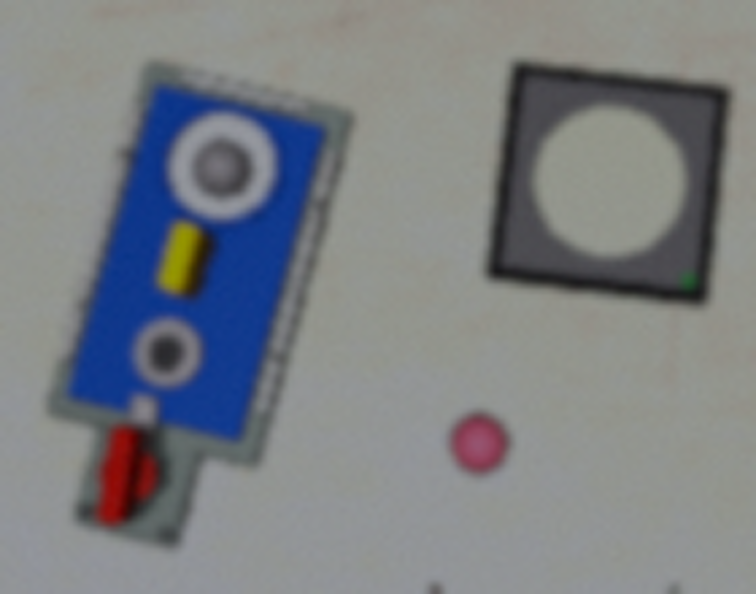

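Crop: the bare steel ball sits in the pocket at (222,167), matching the description; the pink ball at (480,443) is a decoy. The toe at (143,408) is over the tray's near edge, so it is clamped.

```bash
python3 - <<'E'
from h import *
def P(cu,cv,z): return w('top','t0',190+cu/5.4-.4,195+cv/5.4-.4,z)
C=[P(*c,.018) for c in [(150,85),(328,128),(243,440),(68,398)]]
far=(C[0]+C[1])/2; near=(C[2]+C[3])/2; m=(far+near)/2; d=far-near
print(np.linalg.norm(d),np.linalg.norm(C[0]-C[1]))
e1=np.arctan2(d[1],d[0]); print('yaw edges',np.degrees(e1))
pk,ds,tb,kn=P(222,167,.022),P(167,352,.026),P(183,258,.064),P(121,475,.064)
for n,x in [('mid',m),('pk',pk),('disc',ds),('tab',tb),('knob',kn),('pad',P(610,182,.011)),('pink',P(480,443,.01))]: print(n,x.round(4))
d2=pk-ds; print('yaw pk-disc',np.degrees(np.arctan2(d2[1],d2[0])),np.linalg.norm(d2[:2]))
d3=pk-kn; print('yaw pk-knob',np.degrees(np.arctan2(d3[1],d3[0])),np.linalg.norm(d3[:2]))
a=np.radians(-14.5);ux=np.array([np.cos(a),np.sin(a)])
for n,x,o in [('mid',m,2.5),('pk',pk,46),('disc',ds,-40),('tab',tb,0),('knob',kn,-94)]: print(n,(x[:2]-ux*o/1000).round(4))
E
```

```text
0.14296432056810557 0.08308799448175959
yaw edges -14.926908485157721
mid [ 0.5078 -0.2423  0.018 ]
pk [ 0.549  -0.2538  0.022 ]
disc [ 0.4674 -0.2303  0.026 ]
tab [ 0.5049 -0.2435  0.064 ]
knob [ 0.4153 -0.218   0.064 ]
pad [ 0.5396 -0.4268  0.011 ]
pink [ 0.4253 -0.3661  0.01  ]
yaw pk-disc -16.04852040404922 0.08489603838570699
yaw pk-knob -14.964290055851938 0.13838270855243115
mid [ 0.5053 -0.2417]
pk [ 0.5045 -0.2423]
disc [ 0.5061 -0.2403]
tab [ 0.5049 -0.2435]
knob [ 0.5063 -0.2416]
```

Call:
play_rows --commands "0.4 0 1 0 0 0;0.8 -0.5 1 0 0 -0.5;0.8 -1 1 0 0 -1;0.8 -1 0.5 0 0 -1;0.8 -1 0 0 0 -1;0.8 -1 0 0 0 -1;0.8 -1 0 0 0 -1;0.8 -1 0 0 0 -1;0.8 -1 0 0 0 -1;0.8 -1 0 0 0 -1;0.7 -1 0 0 0 -1;0.5 -1 0 0 0 -1" --grip 60

```text
time_s: 1.3
tcp_pos: [0.4174, 0.2895, 0.3047]
ee_rot: [[-0.255, -0.967, -0.001], [-0.967, 0.255, -0.001], [0.001, 0.001, -1.0]]
wrist_force: [0.8, -0.6, 0.2]
gripper_width: 0.691
gripper_force: 0.0
```

```bash
python3 -c "
from h import *
s=r.sense();print(s['time_s'],s['joints'],s['tcp_pos'],s['ee_rot'])"
```

```text
1.3 [ 5.30767624e+01  7.11331694e+00 -4.88885908e+00 -8.65122220e-03
 -7.80595200e+01 -6.78440060e+01] [0.41737467 0.28949916 0.30465384] [[-2.54922901e-01 -9.66961080e-01 -7.64977398e-04]
 [-9.66960924e-01  2.54923470e-01 -7.72090385e-04]
 [ 9.41592046e-04  5.42879731e-04 -9.99999409e-01]]
```

Call:
play_rows --commands "0.3 -1 0 0 0 -0.6;0.2 -1 0 0 0 -0.7;0 -1 0 0 0 -0.7;0 -1 0 0 0 -0.7;0 -1 0 0 0 -0.7;0 -1 0 0 0 -0.7;0 -1 0 0 0 -0.7;0 -1 0 0 0 -0.7;0 -1 0 0 0 -0.7;0 -1 0 0 0 -0.7;0 -1 0 0 0 -0.7;0 -1 0 0 0 -0.7;0 -1 0 0 0 -0.7;-0.2 -1 -0.5 0 0 -0.7;-0.2 -1 -1 0 0 -0.7;-0.2 -1 -1 0 0 0;0 -0.7 -1 0 0 0;0 -0.2 -0.5 0 0 0;0 0 0 0 0 0"

```text
time_s: 3.2
tcp_pos: [0.4114, -0.2163, 0.1825]
ee_rot: [[-0.971, 0.24, -0.006], [0.24, 0.971, 0.002], [0.007, 0.0, -1.0]]
wrist_force: [-0.6, 0.5, -0.3]
gripper_width: 0.692
gripper_force: 0.0
```

```bash
python3 -c "
from h import *
a,d=snap('top','t1')
cv2.imwrite('pics/c1.png',cv2.resize(a[170:330,150:350],None,fx=3.7,fy=3.7,interpolation=cv2.INTER_CUBIC))
s=r.sense();print(s['time_s'],s['joints'],s['tcp_pos'],np.degrees(np.arctan2(s['ee_rot'][1][0],s['ee_rot'][0][0])))"
```

```text
3.25 [-7.58680371e+00  7.29060747e+00 -2.22359332e+01 -2.79055361e-03
 -6.06508963e+01 -9.62426710e+01] [ 0.41275701 -0.21617396  0.18429144] 166.16912776383168
```

Call:
play_rows --commands "0.05 -0.04 -1 0 0 -0.14;0 0 -1 0 0 0;0 0 -1 0 0 0;0 0 -1 0 0 0;0 0 -0.6 0 0 0;0 0 -0.35 0 0 0;0 0 0 0 0 0;0 0 0 0 0 0"

```text
time_s: 4.05
tcp_pos: [0.4165, -0.2171, 0.0379]
ee_rot: [[-0.966, 0.257, 0.002], [0.257, 0.966, -0.001], [-0.002, -0.0, -1.0]]
wrist_force: [0.3, 0.3, 0.7]
gripper_width: 0.688
gripper_force: 0.0
```

```bash
python3 -c "
from h import *
a,d=snap('side','s1')
cv2.imwrite('pics/c1.png',cv2.resize(a[200:340,220:420],None,fx=4,fy=4,interpolation=cv2.INTER_CUBIC))
s=r.sense();print(s['time_s'],s['tcp_pos'],s['wrist_force'],np.degrees(np.arctan2(s['ee_rot'][1][0],s['ee_rot'][0][0])))"
```

```text
4.1 [ 0.41652439 -0.2172104   0.03809776] [0.19857502 0.40152905 1.00275902] 165.07854290009405
```

View pics/c1.png

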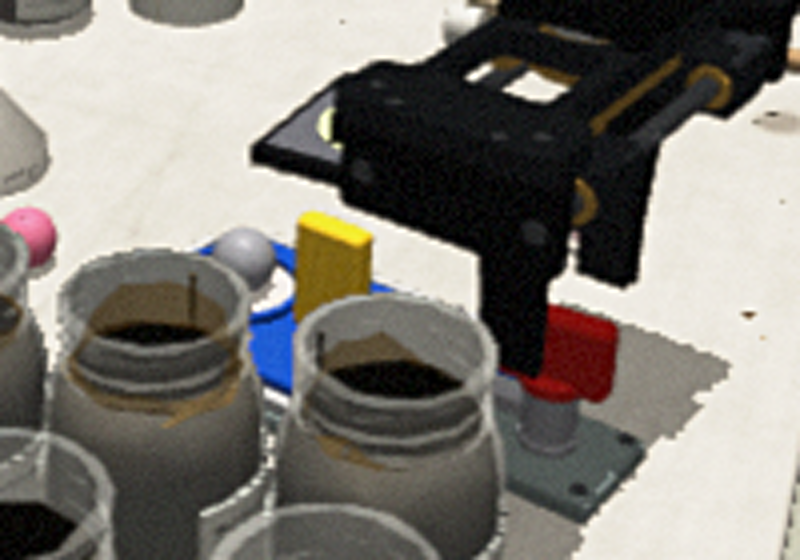

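Side crop: the fingers straddle the red bar (near finger at (513,320), far finger at (605,260), bar centre at (568,350)), roughly centred. I'll trim x by -2 mm, z by -3 mm and close.

Call:
play_rows --commands "-0.06 0 -0.08 0 0 0;0 0 0 0 0 0;0 0 0 0 0 0;0 0 0 0 0 0;0 0 0 0 0 0;0 0 0 0 0 0;0 0 0 0 0 0;0 0 0 0 0 0" --grip 8

```text
time_s: 4.9
tcp_pos: [0.4143, -0.2155, 0.0344]
ee_rot: [[-0.966, 0.259, 0.002], [0.259, 0.966, 0.002], [-0.001, 0.003, -1.0]]
wrist_force: [1.8, 9.7, 1.4]
gripper_width: 0.135
gripper_force: 29.8
```

Call:
play_rows --commands "0 0.06 0 0 0 0;0 0 0 0 0 0.4;0 0 0 0 0 0.7;0 0 0 0 0 0.7;0 0 0 0 0 0.7;0 0 0 0 0 0.7;0 0 0 0 0 0.4;0 0 0 0 0 0"

```text
time_s: 5.7
tcp_pos: [0.4144, -0.2162, 0.0344]
ee_rot: [[-0.961, -0.275, 0.002], [-0.275, 0.961, -0.001], [-0.001, -0.002, -1.0]]
wrist_force: [1.5, -5.5, -4.8]
gripper_width: 0.132
gripper_force: 29.8
```

Call:
play_rows --commands "0 -0.03 0 0 0 0.6;0 0 0 0 0 0.7;0 0 0 0 0 0.7;0 0 0 0 0 0.7;0 0 0 0 0 0.7;0 0 0 0 0 0.7;0 0 0 0 0 0.7;0 0 0 0 0 0.7;0 0 0 0 0 0.6;0 0 0 0 0 0.6;0 0 0 0 0 0;0 0 0 0 0 0"

```text
time_s: 6.9
tcp_pos: [0.4157, -0.2175, 0.0344]
ee_rot: [[-0.284, -0.959, 0.004], [-0.959, 0.284, -0.002], [0.001, -0.005, -1.0]]
wrist_force: [3.7, -6.5, -7.8]
gripper_width: 0.13
gripper_force: 29.8
```

Call:
play_rows --commands "0 0 0 0 0 0;0 0 0 0 0 0;0 0 0 0 0 0;0 0 0.3 0 0 0;0 0 1 0 0 0;0 0 1 0 0 0;0 0 1 0 0 0;0 0 0 0 0 0" --grip 40

```text
time_s: 7.7
tcp_pos: [0.4163, -0.217, 0.1383]
ee_rot: [[-0.282, -0.959, 0.01], [-0.959, 0.282, -0.003], [-0.0, -0.01, -1.0]]
wrist_force: [0.6, -0.6, -0.0]
gripper_width: 0.458
gripper_force: 0.0
```

Call:
play_rows --commands "0.27 -0.07 0 0 0 -0.9;0.27 -0.07 0 0 0 -0.94;0.27 -0.07 0 0 0 -0.94;0.27 -0.07 0 0 0 -0.94;0.27 -0.07 0 0 0 -0.94;0.27 -0.07 0 0 0 -0.94;0.27 -0.07 0 0 0 -0.94;0.27 -0.07 0 0 0 -0.94;0.27 -0.07 0 0 0 -0.94;0.27 -0.07 0 0 0 -0.94;0.27 -0.07 0 0 0 -0.94;0 0 0 0 0 0;0 0 0 0 0 0" --grip 60

```text
time_s: 9.0
tcp_pos: [0.5018, -0.2391, 0.1331]
ee_rot: [[-0.967, 0.256, -0.001], [0.256, 0.967, 0.0], [0.001, 0.0, -1.0]]
wrist_force: [-0.2, 0.5, 0.4]
gripper_width: 0.691
gripper_force: 0.0
```

```bash
python3 -c "
from h import *
a,d=snap('side','s2');b,_=snap('top','t2')
x=np.hstack([cv2.resize(b[180:320,180:280],(400,560),interpolation=2),cv2.resize(a[200:340,280:380],(400,560),interpolation=2)]);cv2.imwrite('pics/c2.png',x)
s=r.sense();print(s['time_s'],s['tcp_pos'],s['ee_rot'],s['joints'],np.degrees(np.arctan2(s['ee_rot'][1][0],s['ee_rot'][0][0])))"
```

```text
9.1 [ 0.50180738 -0.23914981  0.13326869] [[-9.66559697e-01  2.56440857e-01 -6.63168750e-04]
 [ 2.56440720e-01  9.66559918e-01  2.84996625e-04]
 [ 7.14077112e-04  1.05402780e-04 -9.99999739e-01]] [-8.78111807e+00  1.87327796e+01 -1.48827804e+01 -1.24071517e-02
 -5.64244848e+01 -9.60709941e+01] 165.14102476070968
```

View pics/c2.png

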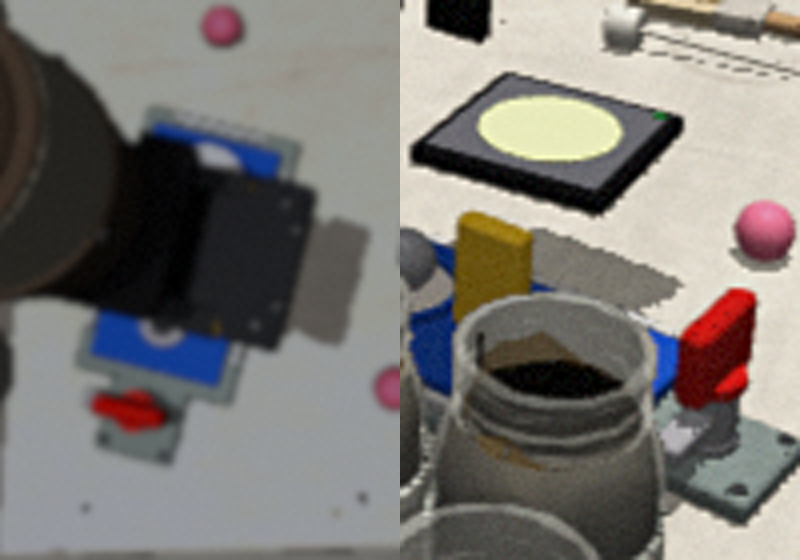

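Both crops show the bar turned crosswise (left crop (130,412)), the toe clear of the tray's edge, and the ball still in the pocket. Now I'll descend on the tab.

Call:
play_rows --commands "0.12 -0.07 -0.8 0 0 0;0 0 -0.8 0 0 0;0 0 -0.8 0 0 0;0 0 -0.6 0 0 0;0 0 -0.34 0 0 0;0 0 -0.1 0 0 0;0 0 0 0 0 0;0 0 0 0 0 0"

```text
time_s: 9.9
tcp_pos: [0.5068, -0.2416, 0.0312]
ee_rot: [[-0.966, 0.258, 0.002], [0.258, 0.966, -0.001], [-0.002, -0.0, -1.0]]
wrist_force: [0.6, -0.5, 0.4]
gripper_width: 0.687
gripper_force: 0.0
```

Call:
play_rows --commands "-0.03 0 -0.12 0 0 0;0 0 0 0 0 0;0 0 0 0 0 0;0 0 0 0 0 0;0 0 0 0 0 0;0 0 0 0 0 0" --grip 18

```text
time_s: 10.5
tcp_pos: [0.5052, -0.2415, 0.0266]
ee_rot: [[-0.966, 0.258, 0.0], [0.258, 0.966, -0.0], [-0.0, 0.0, -1.0]]
wrist_force: [0.3, 0.3, -0.0]
gripper_width: 0.254
gripper_force: 0.0
```

Call:
play_rows --commands "0 0 0 0 0 0;0 0 0 0 0 0;0 0 0 0 0 0;0 0 0 0 0 0" --grip 14

```text
time_s: 10.9
tcp_pos: [0.5052, -0.2414, 0.0265]
ee_rot: [[-0.966, 0.258, 0.0], [0.258, 0.966, -0.0], [-0.0, 0.0, -1.0]]
wrist_force: [1.7, -1.1, 0.2]
gripper_width: 0.159
gripper_force: 0.0
```

Call:
play_rows --commands "0 0 0 0 0 0;0 0 0 0 0 0;0 0 0 0 0 0;0 0 0 0 0 0;0 0 0 0 0 0" --grip 8

```text
time_s: 11.4
tcp_pos: [0.5052, -0.2412, 0.0265]
ee_rot: [[-0.966, 0.258, 0.0], [0.258, 0.966, 0.0], [-0.0, 0.0, -1.0]]
wrist_force: [0.3, 2.5, 0.8]
gripper_width: 0.137
gripper_force: 30.0
```

Call:
play_rows --commands "0 0 0.03 0 0 0;0 0 0.06 0 0 0;0 0 0.1 0 0 0;0 0 0.15 0 0 0;0 0 0.2 0 0 0;0 0 0.2 0 0 0;0 0 0.2 0 0 0;0 0 0.2 0 0 0;0 0 0.1 0 0 0;0 0 0 0 0 0;0 0 0 0 0 0"

```text
time_s: 12.5
tcp_pos: [0.505, -0.2414, 0.0637]
ee_rot: [[-0.966, 0.258, -0.0], [0.258, 0.966, 0.0], [0.0, 0.0, -1.0]]
wrist_force: [-0.5, -0.3, -4.9]
gripper_width: 0.134
gripper_force: 30.0
```

```bash
python3 -c "
from h import *
a,d=snap('side','s3')
cv2.imwrite('pics/c3.png',cv2.resize(a[200:340,220:420],None,fx=4,fy=4,interpolation=2))
s=r.sense();print(s['time_s'],s['tcp_pos'],s['ee_rot'],s['wrist_force'],s['moment'])"
```

```text
12.55 [ 0.504831  -0.2413479  0.0634656] [[-9.66048123e-01  2.58361294e-01 -6.82859015e-04]
 [ 2.58361189e-01  9.66048363e-01  2.38700114e-04]
 [ 7.21345704e-04  5.41715296e-05 -9.99999738e-01]] [-0.30411321  0.29061717 -5.64576153] [ 0.03254721 -0.09867563  0.01613104]
```

View pics/c3.png

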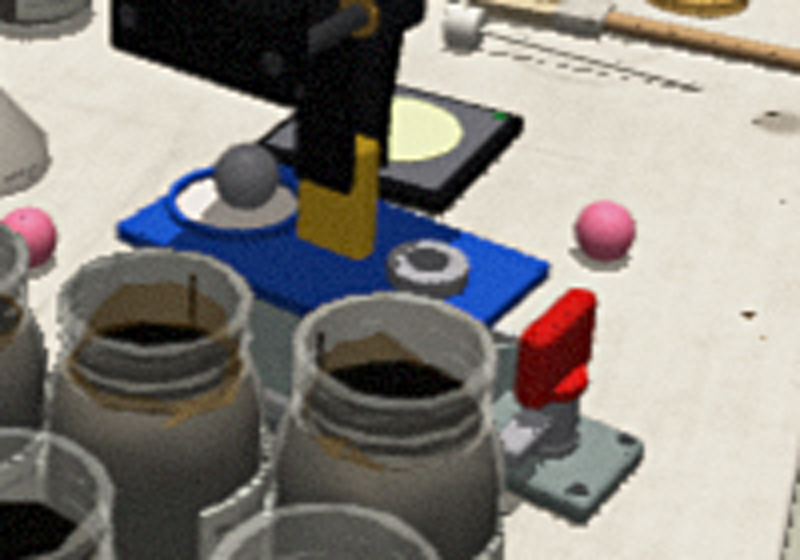

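The tray is lifted level, and the ball is in its pocket at (247,175). I'll keep lifting, then carry it slowly.

Call:
play_rows --commands "0 0 0.06 0 0 0;0 0 0.12 0 0 0;0 0 0.2 0 0 0;0 0 0.2 0 0 0;0 0 0.2 0 0 0;0 0 0.2 0 0 0;0 0 0.2 0 0 0;0 0 0.2 0 0 0;0 0 0.2 0 0 0;0 0 0.2 0 0 0;0 0 0.18 0 0 0;0 0 0.1 0 0 0;0 0 0.05 0 0 0;0 0 0 0 0 0;0 0 0 0 0 0"

```text
time_s: 14.05
tcp_pos: [0.5049, -0.2414, 0.1268]
ee_rot: [[-0.966, 0.258, -0.001], [0.258, 0.966, 0.0], [0.001, 0.0, -1.0]]
wrist_force: [0.0, -0.5, -4.6]
gripper_width: 0.131
gripper_force: 30.0
```

Call:
play_rows --commands "0 -0.02 0 0 0 0;0 -0.04 0 0 0 0;0 -0.06 0 0 0 0;0 -0.09 0 0 0 0;0 -0.12 0 0 0 0;-0.01 -0.15 0 0 0 0;-0.01 -0.18 0 0 0 0;-0.01 -0.2 0 0 0 0;-0.01 -0.2 0 0 0 0;-0.01 -0.2 0 0 0 0;-0.01 -0.2 0 0 0 0;-0.01 -0.2 0 0 0 0;-0.01 -0.2 0 0 0 0;-0.01 -0.2 0 0 0 0;-0.01 -0.2 0 0 0 0;-0.01 -0.2 0 0 0 0;-0.01 -0.2 0 0 0 0;-0.01 -0.2 0 0 0 0;-0.01 -0.2 0 0 0 0;-0.01 -0.2 0 0 0 0"

```text
time_s: 16.05
tcp_pos: [0.5006, -0.3398, 0.127]
ee_rot: [[-0.966, 0.258, -0.0], [0.258, 0.966, 0.0], [0.0, 0.0, -1.0]]
wrist_force: [0.7, -0.1, -5.2]
gripper_width: 0.136
gripper_force: 30.0
```

Call:
play_rows --commands "-0.01 -0.2 0 0 0 0;-0.01 -0.2 0 0 0 0;-0.01 -0.2 0 0 0 0;-0.01 -0.2 0 0 0 0;-0.01 -0.2 0 0 0 0;-0.01 -0.2 0 0 0 0;-0.01 -0.2 0 0 0 0;-0.01 -0.2 0 0 0 0;-0.01 -0.18 0 0 0 0;-0.01 -0.16 0 0 0 0;-0.01 -0.14 0 0 0 0;-0.01 -0.12 0 0 0 0;-0.01 -0.1 0 0 0 0;-0.01 -0.08 0 0 0 0;-0.01 -0.06 0 0 0 0;-0.01 -0.04 0 0 0 0;0 -0.02 0 0 0 0;0 0 0 0 0 0;0 0 0 0 0 0;0 0 0 0 0 0"

```text
time_s: 18.05
tcp_pos: [0.4959, -0.4141, 0.1271]
ee_rot: [[-0.966, 0.258, -0.0], [0.258, 0.966, 0.0], [0.0, 0.0, -1.0]]
wrist_force: [0.8, 0.8, -5.5]
gripper_width: 0.134
gripper_force: 30.0
```

```bash
python3 -c "
from h import *
a,d=snap('side','s4');b,_=snap('top','t4')
x=np.hstack([cv2.resize(b[170:310,240:340],(400,560),interpolation=2),cv2.resize(a[160:300,260:360],(400,560),interpolation=2)]);cv2.imwrite('pics/c4.png',x)
s=r.sense();print(s['time_s'],s['tcp_pos'],s['ee_rot'],s['wrist_force'],np.abs(s['joint_velocities']).max())"
```

```text
18.15 [ 0.49589366 -0.41417408  0.12706242] [[-9.66117089e-01  2.58104185e-01  2.72877912e-05]
 [ 2.58104185e-01  9.66117089e-01 -8.27974867e-06]
 [-2.85002391e-05 -9.56113583e-07 -1.00000000e+00]] [ 0.42619222 -0.80100507 -5.58985654] 0.14749999048348264
```

View pics/c4.png

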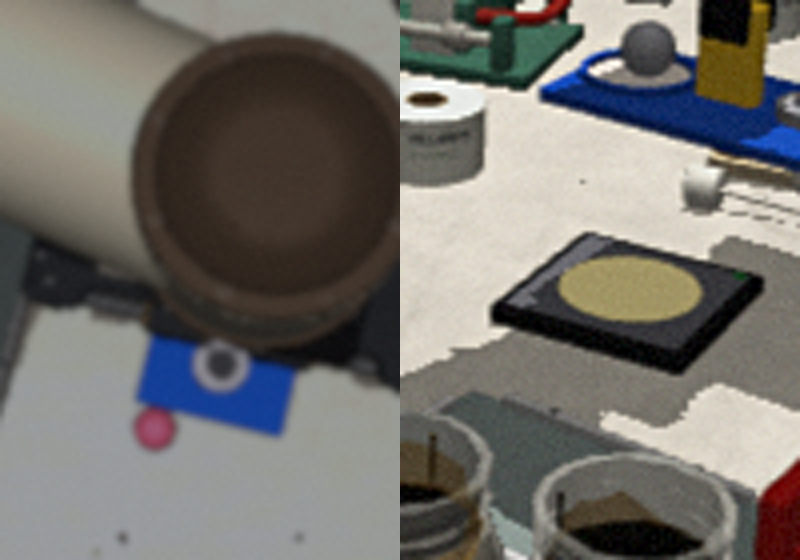

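The side crop shows the tray level with the ball in the pocket (pocket about (638,70)) and the field centre about (631,288). I'll check the alignment numerically.

```bash
python3 -c "
from h import *
W=lambda u,v,z:w('side','s4',260+(u-400)/4-.4,160+v/4-.4,z)
print(W(638,71,.119),W(631,289,.011),r.sense()['tcp_pos'])
print(w('side','s4',260+(680-400)/4,160+100/4), w('side','s4',260+(631-400)/4,160+289/4))"
```

```text
[ 0.54334222 -0.42755637  0.119     ] [ 0.5394887  -0.42232629  0.011     ] [ 0.49589366 -0.41417408  0.12706242]
[ 0.51524563 -0.40152245  0.11769974] [ 0.53914836 -0.4240408   0.00941391]
```

Call:
play_rows --commands "-0.02 0.02 0 0 0 0;-0.02 0.02 0 0 0 0;-0.01 0.01 0 0 0 0;0 0 0 0 0 0;0 0 0 0 0 0;0 0 0 0 0 0;0 0 0 0 0 0;0 0 0 0 0 0;0 0 0 0 0 0;0 0 0 0 0 0;0 0 0 0 0 0;0 0 0 0 0 0;0 0 0 0 0 0"

```text
time_s: 19.45
tcp_pos: [0.4943, -0.4128, 0.127]
ee_rot: [[-0.966, 0.258, -0.0], [0.258, 0.966, 0.0], [0.0, 0.0, -1.0]]
wrist_force: [-0.3, -0.2, -4.2]
gripper_width: 0.13
gripper_force: 30.0
```

```bash
python3 -c "
from h import *
s=r.sense();print(s['tcp_pos'],s['gripper_force'],s['wrist_force'],np.abs(s['joint_velocities']).max())
print(r.finish_job())"
```

```text
[ 0.49434199 -0.41278362  0.12704175] 29.979516863822937 [-0.32527203 -0.15554602 -4.24472468] 0.09655401253744378
the job is handed in; nothing more can be done
None
```

Job handed in at about 19.5 s: the clamp is turned about 88° anticlockwise, and the tray is held level and still about 10 cm above the pad with the pocket over the bright field to within a few mm; the ball was in its pocket in the last picture, taken just before a final 2 mm shift.

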